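# Free the sampling winch and ease its drum back to the stop

## Robot

A 6-joint arm with a two-finger parallel gripper is mounted at the origin on the work surface. World frame = base frame: x ahead of the robot, y to its left, z up, the work surface at z = 0. Lengths are in m, angles in rad, forces in N, time in s.
With the tool pointing down it reaches from about 0.275 to 0.75 m from the base axis. Payload 10.2 kg.
Tool frame: the origin (TCP) lies at the very end of the fingers, on their centre line; the grasp point (between the pads) lies 19 mm behind it (arm.hold_point_z is the z of the grasp point in the tool frame, in m); z points along the fingers, y is the direction in which the jaws open and shut (so a half turn about z gives the same grasp; the last joint's range is limited). The gripper opens to 85 mm and grips with 20 to 120 N. Pads are 22 mm wide; open, the fingers measure 114 mm over their backs; the gripper's body (76 mm by 85 mm) begins 54 mm behind the grasp point. The pads swing forward as they close: fully open they stand 13 mm farther back than shut.
Start: joints at [0.987, 0.313, 1.498, -0, 1.331, -0.223], TCP at [0.185, 0.491, 0.231] pointing down, gripper open.
Joint ranges: [-2.94, 2.94], [-0.97, 2.17], [0.19, 2.56], [-1.23, 4.37], [0.02, 3.11], [-2.88, 2.88]. Speed limits (rad/s): [2.39, 2.39, 3.01, 3.14, 3.14, 3.14].

## Interface

Orientations are given as a rotation vector (axis times angle).
In Python, from workcell import arm gives the robot as it stands.
- The arm moves only by the shell command python3 -m crank 'ROWS' [OPENING] [FORCE]. ROWS is JSON, one flat list of numbers, 6 for each row, row after row: the shift along the tool's x, y, z in mm, then the turn, a rotation vector about the tool's x, y, z in rad. A call has 1 to 5 rows; each row shifts and turns the pose as measured when the row begins, along the tool's axes as they then stand; what a row does not reach is not made up. A row lasts 1/10 s, in which the tool goes at most 50 mm and 8.59 degrees, less where a joint would pass 70% of its speed; a pose out of reach is approached as far as the arm can. A call with a gripper value outside its range is refused whole. OPENING is the finger opening in mm, from 0 to 85.4, set as the call begins (- or left out, the last holds). The fingers move at their own pace and stop on an object; FORCE is the grip in N (left out, the last holds). Time passes only in rows, so rows that do not move let the fingers close. It gives the time, the measured TCP pose, the force and the opening at its end, in the units of the state.
- arm.state(): the state, without advancing time (a new reading comes with each control period).
- arm.snapshot(name): name is "scene" or "top"; returns a dict with "image" (420x560x3 uint8, red, green, blue), "intrinsics" (3x3 intrinsics, pixels), "camera_from_world" (4x4, takes a point from world to camera coordinates). Camera axes: x right, y up, looking along -z (the intrinsics and any distortion apply to the point x, -y, -z); pixel columns grow to the right and rows downward; lengths in m; the calibration is good to about 2 mm. A picture is of the moment at which its call begins. There is no depth.
- arm.finish_job(): hands the job in, once; it reports no verdict.
The state is a dict: "t": time; "joint_positions": joint angles; "qd": joint speeds; "joint_efforts": joint torques, N m; "tcp_pos": TCP position; "eef_rot": TCP orientation; "ft_force": force on the tool from outside, world axes, zero at the start; "ft_torque": the same for the moment, N m; "finger_gap": opening from 0.0 (shut) to 1.0 (fully open).
Only numpy, scipy, OpenCV 4.12 (cv2) and the standard library are available. Lean on these libraries where they do the work, as an engineer would, in place of code of your own. Each camera call takes 0.05 s, during which the arm holds its last target. There are 200 camera calls.

## Task

The bench winch is to be fitted with new line. Flick the sprung pawl off the ratchet wheel so that it snaps over and stays off, then take the crank and ease the drum back counter-clockwise (seen from above), without letting it spin, until the crank arm is home against its stop post. Let go, with the pawl still off and the other things on the bench left where they are.

Things in the scene. Friction and masses are not known exactly. Their poses are not given: they have to be found in the camera images.
- winch: Bench hand winch, drum upright, screwed down. Origin on the table on the drum's axis, z up; its -x faces the robot (yaw within 0.3 rad). Grey base plate 16 mm thick, x -160 to +95, y -100 to +100 mm. Ratchet wheel with 10 saw teeth (tip radius 57 mm, z 18 to 30 mm) under a drum of flange radius 41 mm, z 30 to 85 mm.
- pawl (a joint): Angle of the sprung pawl in front of the wheel: swings level, counter-clockwise from above, 0 to 0.9 rad. At 0 its nose is between the teeth and bars the drum from going back (on a tooth it reads up to 0.27). An over-centre spring throws it back below 0.45 rad and onward above, holding it at either end; 0.9 is fully off. Pushing it over takes 2 to 5 N at its post.
- pawl_post (a point): Top centre of the pawl's steel thumb post, 14 mm diameter, z 29 to 68 mm, 50 mm from the pivot on the robot's side; 23 to 28 mm behind the guard's front edge, top 32 mm below its underside. Pushed to the winch's -y it swings from (-125, -13) mm (pawl 0) by (-130, -35) to (-125, -57) mm (pawl 0.9) in the winch's frame; nothing stands beside it.
- drum (a joint): Turn of drum and crank about the upright axis: the direction of the crank arm in the winch's frame, 0 = winch +x, growing counter-clockwise from above. Easing back is growing. Starts between -1.15 and -0.25 rad; the stop post ends it at 1.45. While on, the pawl stops it within one tooth (0.63 rad). Friction (0.25 N m, 4 N at the knob) holds it where left.
- crank_knob (a point): Middle of the black crank knob, an upright round grip 24 to 28 mm thick that spins freely on the end of the crank arm, 65 mm from the drum's axis. This point is 131 mm above the table; the knob reaches from 106 to 155 mm, the arm (18 mm wide) beneath it from 95 to 105 mm.
- stop (a point): Centre of the top of the stop post, a 12 mm steel rod on the base plate at (-9, +61, 108) mm of the winch (62 mm from the drum's axis, in the direction 1.72 rad); the crank arm meets it at 1.45 rad. Its top is 2 mm above the arm's, so the fingers pass over it when they hold the knob by its upper half.
- wrench: Loose wrench, 170 mm, lying along the winch's right side; a bystander. Origin at its middle.
- jar: Loose lidded jar, 56 mm diameter, 85 mm high, behind the winch; a bystander. Origin under its centre.
- beaker: Loose clear beaker, 72 mm diameter, 85 mm high, behind the winch; a bystander. Origin under its centre.
- screwdriver: Loose screwdriver, 190 mm, lying along the winch's left side; a bystander. Origin at its middle.
- shackle_block: Loose aluminium block, 50 x 35 x 30 mm, right of the winch; a bystander.
- reel_core: Loose grey plastic disc, 60 mm diameter, 35 mm high, left of the winch; a bystander.
- sample_bottle: Loose white bottle, 48 mm diameter, 110 mm high, left of the winch; a bystander.
- guard (a point): Middle of the top front edge of the clear plastic guard plate over the pawl, at (-153, -10, 105) mm of the winch. The plate is 80 (x) by 165 (y) mm, underside at z 100, top at 105, reaching back to x = -73; on two 10 mm pillars at (-82, -88) and (-82, +62). Open to the front and sides: a tool reaches beneath it tilted, coming from the front.
- pivot (a point): Top of the pawl's pivot pin, at (-80, -35, 39) mm of the winch; does not move. The spring's housing, 20 x 18 mm, 40 mm high, stands at (-80, -72) mm.

How it is judged:
On the way:
1. the pawl is flicked over and off the ratchet wheel (value of joint pawl above 0.7 rad), for 0.2 s.
At the end, for the whole second after the job is handed in: The pawl rests off the wheel (over 0.7 rad of 0.9) and the drum has been eased back so that the crank is within 0.15 rad (about 10 mm at the knob) of its stop, at rest (value of joint pawl above 0.7 rad and value of joint drum above 1.3 rad and velocity of joint drum between -0.1 and 0.1 rad/s); the robot touches nothing.
It fails at once if the drum spins (faster than 4.5 rad/s, about 0.3 m/s at the knob) (velocity of joint drum above 4.5 rad/s).
It fails at once if a loose bystander is shifted by more than 30 mm (distance of any of wrench, jar, beaker, screwdriver, shackle_block, reel_core, sample_bottle from where it was at the start of the episode above 0.03 m).
It also fails if it takes over 64 s, if anything falls off the work surface, if the arm or the gripper's body presses on something with over 40 N, if the wrist force passes 120 N, or if a joint passes its speed limit or range.

## Working session

There is one attempt and no reset: what is moved stays moved. The work goes in short steps, Python scripts to look and compute and a shell command to move; the robot and the scene stay as the last step left them, time stands still between calls to the robot, and variables do not carry over. Pictures are saved under pics/ and viewed, about 8 in all and at most 12, crops included, and the job is handed in when it is done.

```bash
ls; mkdir -p pics; python3 - <<'E'
from workcell import arm
import cv2
for n in("scene","top"):
    s=arm.snapshot(n); cv2.imwrite(f"pics/{n}0.png",s["image"][:,:,::-1]); print(n,s["intrinsics"],s["camera_from_world"])
print(arm.state(),arm.hold_point_z)
E
```

```text
pics
scene [[520.00031377   0.         287.43099797]
 [  0.         520.00031377 208.24582995]
 [  0.           0.           1.        ]] [[ 0.1221665   0.99242534  0.01293405 -0.1059644 ]
 [-0.84076377  0.09655427  0.53272278  0.41705484]
 [ 0.52743875 -0.07595536  0.84619096 -1.87301282]
 [ 0.          0.          0.          1.        ]]
top [[432.50436132   0.         279.68139126]
 [  0.         432.50436132 201.51948337]
 [  0.           0.           1.        ]] [[ 0.01750426 -0.99977717 -0.01179839  0.02584522]
 [ 0.99756066  0.01666551  0.06778638 -0.56360261]
 [-0.06757465 -0.01295616  0.99763009 -1.08272799]
 [ 0.          0.          0.          1.        ]]
{'t': 0.1, 'joint_positions': array([ 9.86602076e-01,  3.13361439e-01,  1.49839903e+00,  4.70828322e-06,
        1.33101737e+00, -2.23406414e-01]), 'qd': array([ 7.89296743e-05, -2.91489914e-03, -1.61206450e-04, -1.31698471e-03,
        6.67633167e-04,  1.17441073e-03]), 'joint_efforts': array([ 3.45450688e-03, -4.12899184e+01, -2.60141140e+01, -7.58885903e-05,
        3.02742774e-03,  3.71442729e-05]), 'tcp_pos': array([0.18520349, 0.49098176, 0.23079472]), 'eef_rot': array([-5.63572829e-01, -3.09015129e+00,  1.70888644e-03]), 'ft_force': array([0.53120797, 0.37359057, 0.1342246 ]), 'ft_torque': array([0.03805008, 0.00152614, 0.03047328]), 'finger_gap': 0.9953329351623317} -0.0187
```

View pics/top0.png

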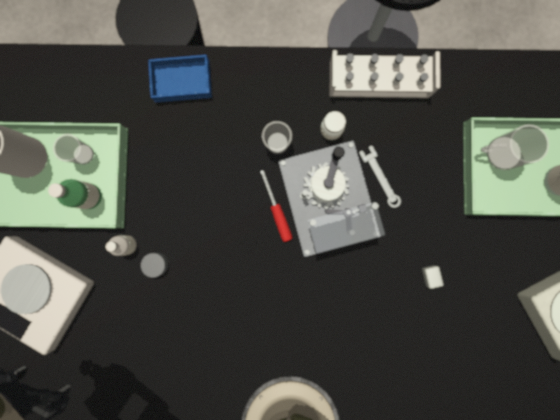

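View pics/scene0.png

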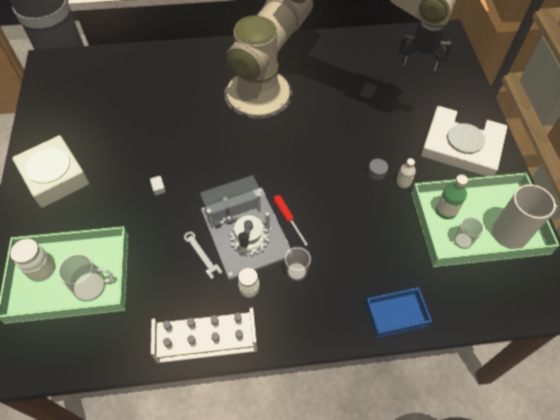

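The winch is at about (330,195) px in the top view and (245,228) in the scene view. I'll enlarge both.

```bash
python3 - <<'E'
import cv2
a=cv2.imread("pics/top0.png")[135:265,265:395]; cv2.imwrite("pics/topc.png",cv2.resize(a,(585,585),interpolation=cv2.INTER_CUBIC))
E
```

```text
(no output)
```

View pics/topc.png

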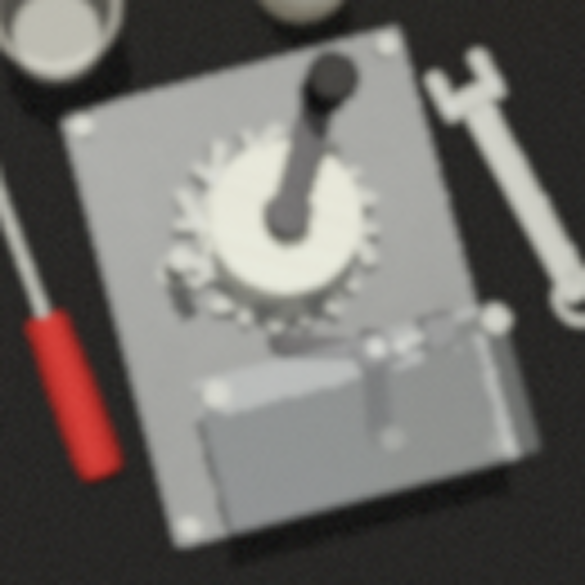

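Crop at 4.5×: base corners (63,118), (402,27), (178,547). Also hub (288,217), knob top (332,78), pivot (375,346), post (392,437), stop (182,262), pillars (217,393) and (497,318). Next I fit the winch pose.

```bash
cat >h.py <<'E'
from workcell import arm
import numpy as np, cv2
from scipy.optimize import least_squares
from scipy.spatial.transform import Rotation as R
def proj(P,K,T):
    p=np.atleast_2d(P)@T[:3,:3].T+T[:3,3]; q=p*[1,-1,-1]; q=q@K.T; return q[:,:2]/q[:,2:]
def w2(x,P):
    c,s=np.cos(x[2]),np.sin(x[2]); P=np.atleast_2d(P)/1000.
    return np.c_[x[0]+c*P[:,0]-s*P[:,1],x[1]+s*P[:,0]+c*P[:,1],P[:,2]]
def ray(uv,z,K,T):
    Rm=T[:3,:3]; C=-Rm.T@T[:3,3]; d=np.linalg.inv(K)@[*uv,1]; d=Rm.T@(d*[1,-1,-1]); return C+d*(z-C[2])/d[2]
E
python3 - <<'E'
from h import *
s=arm.snapshot("top");K,T=s["intrinsics"],s["camera_from_world"]
P=[[95,100,16],[95,-100,16],[-160,100,16],[-80,-35,39],[-125,-13,68],[-9,61,108],[-82,62,105],[-82,-88,105],[0,0,106]]
c=np.array([[63,118],[402,27],[178,547],[375,346],[392,437],[182,262],[217,393],[497,318],[288,217]])
uv=c/4.5+[265,135]-.4
f=least_squares(lambda x:(proj(w2(x,P),K,T)-uv).ravel(),[.55,-.1,0],loss="soft_l1")
x=f.x; print(x); print(np.round(proj(w2(x,P),K,T)-uv,1).tolist()); np.save("w.npy",x)
k=ray(np.array([332,78])/4.5+[265,135]-.4,.155,K,T); d=k[:2]-x[:2]; print("knob",k,np.hypot(*d),np.arctan2(d[1],d[0])-x[2])
s=arm.snapshot("scene");K,T=s["intrinsics"],s["camera_from_world"]
Q=w2(x,P+[[63.,-15,155]]); q=proj(Q,K,T); print(q.round(1).tolist())
im=s["image"][:,:,::-1].copy()[150:300,170:330]; im=cv2.resize(im,None,fx=5,fy=5,interpolation=cv2.INTER_CUBIC)[:600]
for u in q: cv2.circle(im,tuple(int(v) for v in (u-[170,150])*5+2),4,(0,0,255),1)
cv2.imwrite("pics/scc.png",im)
E
```

```text
[ 0.60556712 -0.08144026  0.28081366]
[[-0.3, -0.4], [-0.7, -0.3], [0.3, 0.6], [0.7, 0.5], [-5.0, 0.1], [0.3, -0.6], [0.2, 0.5], [-0.2, 0.4], [0.7, -1.0]]
knob [ 0.66776385 -0.09622539  0.155     ] 0.06392990825728888 -0.5141974546563456
[[293.2, 254.1], [228.1, 278.6], [260.9, 187.2], [228.3, 217.7], [229.3, 198.3], [266.7, 213.7], [257.6, 194.4], [208.5, 211.3], [247.7, 223.8], [249.9, 235.1]]
```

View pics/scc.png

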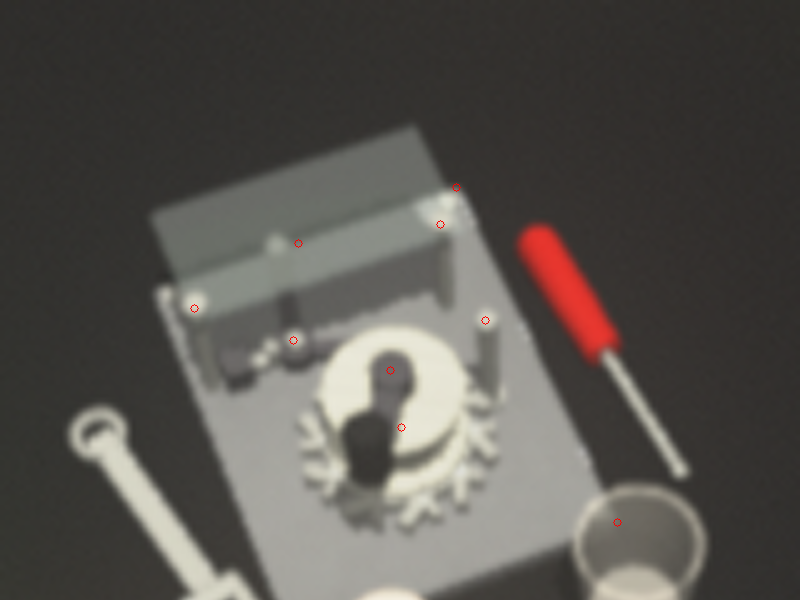

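The pose fits within about 0.7 px. The knob angle is about -0.51 at radius 64 mm, which agrees with the given 65 mm. The post sits about 12 mm to the -y side, so the pawl is riding on a tooth. Next I work out a tilted approach.

```bash
cat >>h.py <<'E'
W=np.load("w.npy")
def pose(p,th,dpsi=0.,roll=0.):
    "winch point mm, tilt th from vertical, heading offset from winch yaw"
    psi=W[2]+dpsi; z=np.array([np.sin(th)*np.cos(psi),np.sin(th)*np.sin(psi),-np.cos(th)]); y=np.array([-np.sin(psi),np.cos(psi),0])
    return w2(W,p)[0],R.from_matrix(np.c_[np.cross(y,z),y,z])*R.from_euler('z',roll)
def step(g):
    s=arm.state(); Rc=R.from_rotvec(s["eef_rot"])
    d=Rc.inv().apply(g[0]-s["tcp_pos"])*1000; r=(Rc.inv()*g[1]).as_rotvec()
    print("shift",d.round(1),"rot",r.round(3),"deg/rows",round(np.linalg.norm(r)/.1499,1),round(np.linalg.norm(d)/50,1))
def where():
    s=arm.state(); p=s["tcp_pos"]; c,q=np.cos(W[2]),np.sin(W[2]); d=p[:2]-W[:2]; z=R.from_rotvec(s["eef_rot"]).as_matrix()
    print("t",round(s["t"],2),"winch",np.round([1e3*(c*d[0]+q*d[1]),1e3*(c*d[1]-q*d[0]),1e3*p[2]],1),"tilt",round(np.arccos(-z[2,2]),3),"head",round(np.arctan2(-z[0,1],z[1,1])-W[2],3),"F",s["ft_force"].round(1),"J",s["joint_positions"].round(2),"gap",round(s["finger_gap"],3))
E
python3 - <<'E'
from h import *
print([a for a in dir(arm) if a[0]!='_'])
where(); step(pose([-240,20,230],.0)); step(pose([-240,20,230],.96))
s=arm.snapshot("top");K,T=s["intrinsics"],s["camera_from_world"]
for n,u in dict(block=(433,277),bottle=(122,246),core=(153,265),jar=(333,125)).items(): print(n,ray(u,.05,K,T).round(3))
E
```

```text
['IKError', 'finish_job', 'hold_point_z', 'snapshot', 'state']
t 0.2 winch [-245.2  666.6  230.9] tilt 0.001 head -0.642 F [ 0.2 -0.1  0.2] J [ 0.99  0.31  1.5   0.    1.33 -0.22] gap 1.002
shift [-391.1 -514.9    1.2] rot [-0.001 -0.    -0.642] deg/rows 4.3 12.9
shift [-391.1 -514.9    1.2] rot [-0.308 -0.926 -0.591] deg/rows 7.6 12.9
block [ 0.383 -0.342  0.05 ]
bottle [0.444 0.423 0.05 ]
core [0.399 0.344 0.05 ]
jar [ 0.755 -0.095  0.05 ]
```

```bash
python3 -m crank '[-30,-39,0,0,0,0,-30,-39,0,0,0,0,-30,-39,0,0,0,0,-30,-39,0,0,0,0,-30,-39,0,0,0,0]' 0 40; python3 -m crank '[-30,-39,0,0,0,0,-30,-39,0,0,0,0,-30,-39,0,0,0,0,-30,-39,0,0,0,0,-30,-39,0,0,0,0]'; python3 -m crank '[-30,-39,0,0,0,0,-30,-39,0,0,0,0,-30,-39,0,0,0,0]'
python3 -c "
from h import *
where(); step(pose([-220,25,200],.0)); step(pose([-220,25,160],.96))"
```

```text
t: 0.75
tcp_pos: [0.2565, 0.2532, 0.2292]
eef_rot: [-0.55, -3.093, 0.002]
ft_force: [1.1, 0.5, 0.1]
finger_gap: 0.142
t: 1.25
tcp_pos: [0.329, 0.0136, 0.2305]
eef_rot: [0.546, 3.089, -0.001]
ft_force: [1.3, 0.6, -0.5]
finger_gap: -0.001
t: 1.55
tcp_pos: [0.3723, -0.1302, 0.2316]
eef_rot: [0.549, 3.086, -0.001]
ft_force: [1.2, 1.4, -0.2]
finger_gap: -0.001
t 1.55 winch [-237.6   17.7  231.6] tilt 0.007 head -0.633 F [ 1.2  1.4 -0.2] J [-0.64  0.01  1.85  0.    1.27 -1.86] gap -0.001
shift [-9.7 16.3 31.7] rot [-0.002  0.007 -0.633] deg/rows 4.2 0.7
shift [-9.4 16.3 71.7] rot [-0.305 -0.92  -0.582] deg/rows 7.5 1.5
```

```bash
python3 -c "
from h import *
step(pose([-200,40,180],.9,-.45)); step(pose([-200,40,180],0,-.45))"
```

```text
shift [-16.8  40.2  51.7] rot [-0.083 -0.89  -0.17 ] deg/rows 6.1 1.4
shift [-16.8  40.2  51.7] rot [-0.     0.007 -0.183] deg/rows 1.2 1.4
```

```bash
python3 -m crank '[0,8,10,-0.012,-0.127,-0.024,0,8,10,-0.012,-0.127,-0.024,0,8,10,-0.012,-0.127,-0.024,0,8,0,-0.012,-0.127,-0.024,0,8,0,-0.012,-0.127,-0.024]';python3 -m crank '[0,0,0,-0.012,-0.127,-0.024,0,0,0,-0.012,-0.127,-0.024,0,0,0,0,0,0]'
python3 -c "
from h import *
where()
th,dp=.9,-.45
step(pose([-200,40,180],th,dp));step(pose([-185,48,90],th,dp)); step(pose([-122,20,45],th,dp))"
```

```text
t: 2.05
tcp_pos: [0.3914, -0.1012, 0.2004]
eef_rot: [0.294, 2.479, -0.076]
ft_force: [1.0, 0.7, 0.4]
finger_gap: -0.004
t: 2.35
tcp_pos: [0.3939, -0.0858, 0.217]
eef_rot: [0.245, 2.297, -0.087]
ft_force: [-1.5, 0.6, -0.8]
finger_gap: 0.0
t 2.35 winch [-204.6   54.4  217. ] tilt 0.833 head -0.486 F [-1.5  0.6 -0.8] J [-0.81 -0.35  2.42  0.96  0.55 -2.88] gap 0.0
shift [ 19.9 -11.2  32.8] rot [-0.018 -0.067 -0.036] deg/rows 0.5 0.8
shift [ 80.3   1.5 100.5] rot [-0.018 -0.067 -0.036] deg/rows 0.5 2.6
shift [ 67.4   5.5 181.7] rot [-0.018 -0.067 -0.036] deg/rows 0.5 3.9
```

J6 is at its limit. The shoulder has a sideways offset, so I'll flip the roll by half a turn, which gives the same grasp.

```bash
for i in 1; do python3 -m crank '[0,0,0,0,0,0.149,0,0,0,0,0,0.149,0,0,0,0,0,0.149,0,0,0,0,0,0.149,0,0,0,0,0,0.149]'>/dev/null; python3 -m crank '[0,0,0,0,0,0.149,0,0,0,0,0,0.149,0,0,0,0,0,0.149,0,0,0,0,0,0.149,0,0,0,0,0,0.149]'>/dev/null;python3 -m crank '[0,0,0,0,0,0.149,0,0,0,0,0,0.149,0,0,0,0,0,0.149,0,0,0,0,0,0.149,0,0,0,0,0,0.149]'>/dev/null;python3 -m crank '[0,0,0,0,0,0.149,0,0,0,0,0,0.149,0,0,0,0,0,0.149,0,0,0,0,0,0.149,0,0,0,0,0,0.149]'>/dev/null;done
python3 -c "
from h import *
where()
th,dp=.9,-.4
step(pose([-200,40,180],th,dp,np.pi));step(pose([-185,48,90],th,dp,np.pi)); step(pose([-122,20,45],th,dp,np.pi))"
```

```text
t 4.35 winch [-205.    45.   214.8] tilt 0.787 head 2.761 F [ 1.  -0.3  0.2] J [-0.8  -0.32  2.38  0.87  0.56  0.19] gap -0.0
shift [-20.   -0.6  29.4] rot [0.051 0.116 0.086] deg/rows 1.0 0.7
shift [-74.5 -22.3  99.7] rot [0.051 0.116 0.086] deg/rows 1.0 2.5
shift [-57.4 -24.1 180.2] rot [0.051 0.116 0.086] deg/rows 1.0 3.8
```

```bash
python3 -m crank '[-15,0,15,0.026,0.058,0.043,-15,-4,21,0.026,0.058,0.043,-15,-4,21,0,0,0,-15,-4,21,0,0,0,-10,-6,21,0,0,0]'
python3 -c "
from h import *
where()
th,dp=.9,-.4
step(pose([-185,48,90],th,dp,np.pi)); step(pose([-155,30,66],th,dp,np.pi)); step(pose([-122,20,45],th,dp,np.pi))"
```

```text
t: 4.85
tcp_pos: [0.4248, -0.0864, 0.1152]
eef_rot: [2.789, -0.119, 1.291]
ft_force: [0.8, -0.3, 0.6]
finger_gap: -0.003
t 4.85 winch [-175.1   45.3  115.2] tilt 0.869 head 2.763 F [ 0.8 -0.3  0.6] J [-0.77  0.08  2.51  1.94  0.52 -0.91] gap -0.003
shift [-25.8   0.5   8.5] rot [0.001 0.031 0.034] deg/rows 0.3 0.5
shift [-21.9   5.5  50.5] rot [0.001 0.031 0.034] deg/rows 0.3 1.1
shift [-15.7   2.   90.2] rot [0.001 0.031 0.034] deg/rows 0.3 1.8
```

```bash
python3 -m crank '[-12,3,6,0,0.016,0.017,-12,3,8,0,0.016,0.017,0,0,0,0,0,0]'
python3 -c "
from h import *
where()
th,dp=.9,-.4
step(pose([-155,30,66],th,dp,np.pi)); step(pose([-122,20,45],th,dp,np.pi))
s=arm.snapshot('scene'); im=cv2.resize(s['image'][100:260,170:370,::-1],None,fx=4,fy=4,interpolation=cv2.INTER_CUBIC)[:600]; cv2.imwrite('pics/a.png',im)"
```

```text
t: 5.15
tcp_pos: [0.4211, -0.0915, 0.0838]
eef_rot: [2.784, -0.141, 1.336]
ft_force: [-1.0, -0.3, 0.0]
finger_gap: 0.002
t 5.15 winch [-180.1   41.4   83.8] tilt 0.895 head 2.757 F [-1.  -0.3  0. ] J [-0.82  0.23  2.55  2.14  0.65 -1.19] gap 0.002
shift [ 3.3  1.1 32.6] rot [-0.008  0.005  0.014] deg/rows 0.1 0.7
shift [ 8.4 -2.2 72.5] rot [-0.008  0.005  0.014] deg/rows 0.1 1.5
```

View pics/a.png

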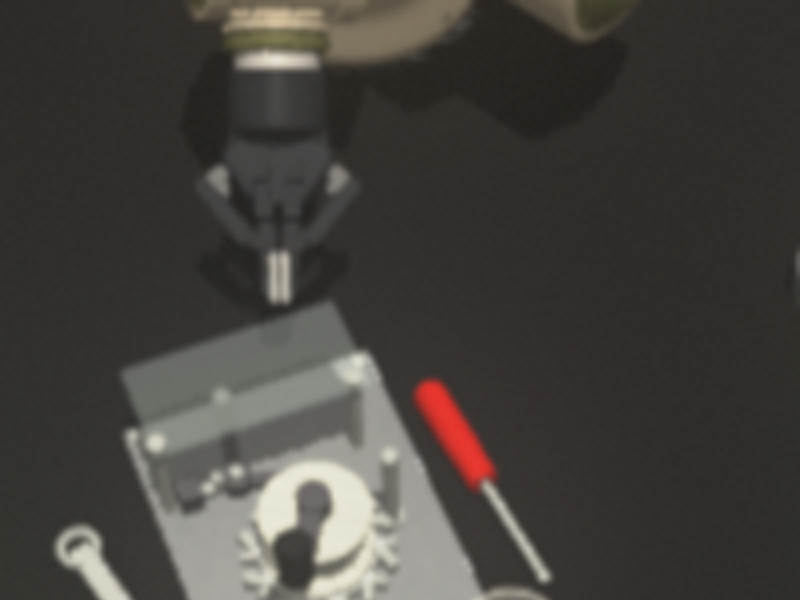

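The fingers are shut at crop (280,280), in front of the guard's edge and left of the post at (220,397). The way in is clear.

```bash
python3 -m crank '[2,0,20,0,0,0,2,0,20,0,0,0,2,0,18,0,0,0,1,0,15,0,0,0,0,0,0,0,0,0]'
python3 -c "
from h import *
where()
th,dp=.9,-.4
step(pose([-120,20,46],th,dp,np.pi)); step(pose([-121,-40,46],th,dp,np.pi))"
```

```text
t: 5.7
tcp_pos: [0.4864, -0.0968, 0.0454]
eef_rot: [2.787, -0.113, 1.332]
ft_force: [-3.0, -1.2, -5.8]
finger_gap: -0.0
t 5.7 winch [-118.8   18.3   45.4] tilt 0.892 head 2.773 F [-3.  -1.2 -5.8] J [-0.66  0.45  2.38  2.38  0.65 -1.32] gap -0.0
shift [-0.6 -1.1 -1.8] rot [-0.015  0.008  0.031] deg/rows 0.2 0.0
shift [11.8 55.2 14.9] rot [-0.015  0.008  0.031] deg/rows 0.2 1.2
```

```bash
python3 -m crank '[-5,0,-1,0,0,0,0,0,0,0,0,0]'
python3 -c "
from h import *
where()
th,dp=.9,-.4
step(pose([-121,-40,42],th,dp,np.pi))"
```

```text
t: 5.9
tcp_pos: [0.4833, -0.096, 0.0439]
eef_rot: [2.785, -0.105, 1.337]
ft_force: [0.1, 0.7, 0.9]
finger_gap: 0.0
t 5.9 winch [-121.5   19.9   43.9] tilt 0.896 head 2.777 F [0.1 0.7 0.9] J [-0.67  0.46  2.39  2.38  0.66 -1.33] gap 0.0
shift [11.5 55.8 18.8] rot [-0.018  0.004  0.035] deg/rows 0.3 1.2
```

```bash
python3 -m crank '[2,9.3,3,0,0,0,2,9.3,3,0,0,0,2,9.3,3,0,0,0]';python3 -m crank '[2,9.3,3,0,0,0,2,9.3,3,0,0,0]'
python3 -c "
from h import *
where()"
```

```text
t: 6.2
tcp_pos: [0.4905, -0.1235, 0.0446]
eef_rot: [2.787, -0.097, 1.335]
ft_force: [-2.8, 2.2, -1.2]
finger_gap: -0.001
t: 6.4
tcp_pos: [0.4954, -0.1427, 0.0451]
eef_rot: [2.788, -0.093, 1.335]
ft_force: [-0.8, 1.6, -1.2]
finger_gap: 0.001
t 6.4 winch [-122.9  -28.3   45.1] tilt 0.894 head 2.785 F [-0.8  1.6 -1.2] J [-0.77  0.47  2.32  2.2   0.65 -1.23] gap 0.001
```

```bash
python3 -m crank '[1.5,7.5,2.5,0,0,0,0,0,0,0,0,0]'
python3 -c "
from h import *
where()
s=arm.snapshot('scene'); im=cv2.resize(s['image'][160:260,190:300,::-1],None,fx=5,fy=5,interpolation=cv2.INTER_CUBIC)
s=arm.snapshot('top'); i2=cv2.resize(s['image'][190:260,320:380,::-1],None,fx=4,fy=4,interpolation=cv2.INTER_CUBIC)
c=np.zeros((500,800,3),np.uint8); c[:500,:550]=im; c[:280,555:795]=i2; cv2.imwrite('pics/b.png',c)"
```

```text
t: 6.6
tcp_pos: [0.4977, -0.1521, 0.046]
eef_rot: [2.785, -0.093, 1.335]
ft_force: [-1.9, -0.7, -3.0]
finger_gap: -0.003
t 6.6 winch [-123.2  -38.    46. ] tilt 0.895 head 2.785 F [-1.9 -0.7 -3. ] J [-0.78  0.48  2.3   2.17  0.65 -1.21] gap -0.003
```

View pics/b.png

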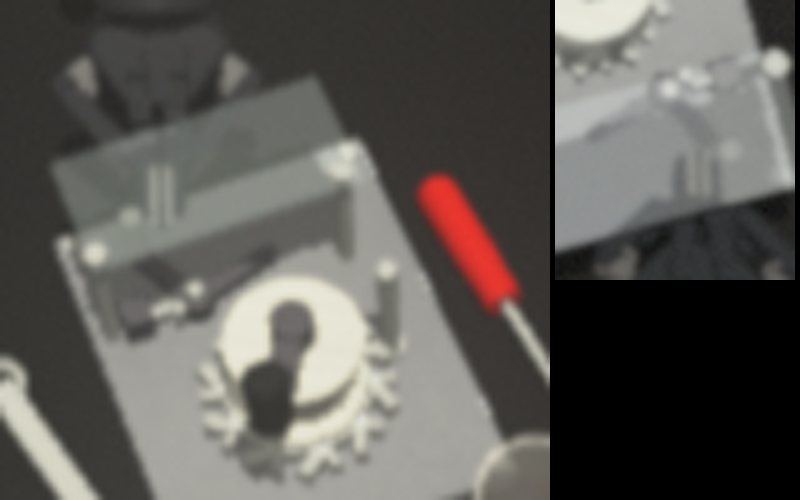

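The post top, at crop (130,217), i.e. (216,203) in the frame, is where it should be with the pawl at 0.9, and it is clear of the finger. The pawl has snapped off, so I'm backing out.

```bash
python3 -m crank '[-3,-8,-3,0,0,0,-3,0,-16,0,0,0,-1,0,-20,0,0,0,0,0,-20,0,0,0,0,0,-20,0,0,0]'
python3 -m crank '[10,0,-20,0,0,0,15,0,-20,0,0,0]'
python3 -c "
from h import *
where()"
```

```text
t: 7.2
tcp_pos: [0.4307, -0.1316, 0.0905]
eef_rot: [2.789, -0.086, 1.342]
ft_force: [-1.1, -0.2, 0.7]
finger_gap: -0.001
t: 7.4
tcp_pos: [0.413, -0.1266, 0.1347]
eef_rot: [2.795, -0.087, 1.341]
ft_force: [1.0, 0.7, 0.6]
finger_gap: -0.0
t 7.4 winch [-197.5   10.   134.7] tilt 0.895 head 2.793 F [1.  0.7 0.6] J [-0.98  0.03  2.49  1.62  0.66 -0.74] gap -0.0
```

```bash
python3 -m crank '[30,0,-30,0,0,0,30,0,-20,0,0,0,30,0,0,0,0,0]' 50 30
python3 -c "
from h import *
where()
a=-.514
step(pose([-120,-10,240],.0,.47,np.pi))
step(pose([65*np.cos(a),65*np.sin(a),240],.0,.47,np.pi))"
```

```text
t: 7.7
tcp_pos: [0.4309, -0.1231, 0.2226]
eef_rot: [2.796, -0.084, 1.353]
ft_force: [-0.3, -1.2, -0.8]
finger_gap: 0.504
t 7.7 winch [-179.4    8.4  222.6] tilt 0.901 head 2.797 F [-0.3 -1.2 -0.8] J [-0.91 -0.19  2.34  1.19  0.68 -0.15] gap 0.504
shift [52.2 -2.6 37.9] rot [ 0.372 -0.847 -0.754] deg/rows 8.0 1.3
shift [160.2 -41.5 173.9] rot [ 0.372 -0.847 -0.754] deg/rows 8.0 4.8
```

```bash
python3 -m crank '[15,-2,10,0.046,-0.106,-0.094,15,-2,10,0.046,-0.106,-0.094,10,-2,5,0.046,-0.106,-0.094,10,-2,0,0.046,-0.106,-0.094,0,0,0,0.046,-0.106,-0.094]'
python3 -m crank '[0,0,0,0.046,-0.106,-0.094,0,0,0,0.046,-0.106,-0.094,0,0,0,0.046,-0.106,-0.094]'
python3 -c "
from h import *
where()
a=-.514
step(pose([65*np.cos(a),65*np.sin(a),200],.0,.47,np.pi))"
```

```text
t: 8.2
tcp_pos: [0.4817, -0.1043, 0.2417]
eef_rot: [2.996, 0.705, 0.555]
ft_force: [-0.4, -0.3, -0.3]
finger_gap: 0.585
t: 8.5
tcp_pos: [0.4802, -0.1001, 0.2417]
eef_rot: [-2.92, -1.152, -0.017]
ft_force: [0.2, 0.7, -0.4]
finger_gap: 0.587
t 8.5 winch [-125.6   16.8  241.7] tilt 0.011 head -2.671 F [ 0.2  0.7 -0.4] J [-0.45  0.22  1.59  0.01  1.33  0.37] gap 0.587
shift [139.8 126.   43.5] rot [ 0.002 -0.011  0.001] deg/rows 0.1 3.9
```

```bash
python3 -m crank '[28,25,0,0,0,0,28,25,0,0,0,0,28,25,0,0,0,0,28,25,0,0,0,0,28,25,30,0,0,0]'
python3 -m crank '[0,0,0,0,0,0]'
python3 -c "
from h import *
where()
a=-.514
step(pose([65*np.cos(a),65*np.sin(a),122],.0,.47,np.pi))
s=arm.snapshot('scene'); im=cv2.resize(s['image'][160:300,190:300,::-1],None,fx=4,fy=4,interpolation=cv2.INTER_CUBIC)
s=arm.snapshot('top'); i2=cv2.resize(s['image'][135:255,290:370,::-1],None,fx=4,fy=4,interpolation=cv2.INTER_CUBIC)
c=np.zeros((560,765,3),np.uint8); c[:,:440]=im; c[:480,445:765]=i2; cv2.imwrite('pics/c.png',c)"
```

```text
t: 9.0
tcp_pos: [0.6712, -0.0845, 0.2144]
eef_rot: [-2.903, -1.172, -0.014]
ft_force: [0.5, -0.8, 0.5]
finger_gap: 0.583
t: 9.1
tcp_pos: [0.6714, -0.0819, 0.2049]
eef_rot: [-2.891, -1.173, 0.002]
ft_force: [-1.2, -0.0, -2.1]
finger_gap: 0.586
t 9.1 winch [ 63.1 -18.7 204.9] tilt 0.022 head -2.652 F [-1.2 -0.  -2.1] J [-0.3   0.69  0.99  0.02  1.48  0.5 ] gap 0.586
shift [-12.5  10.3  82.6] rot [-0.021 -0.007  0.02 ] deg/rows 0.2 1.7
```

View pics/c.png

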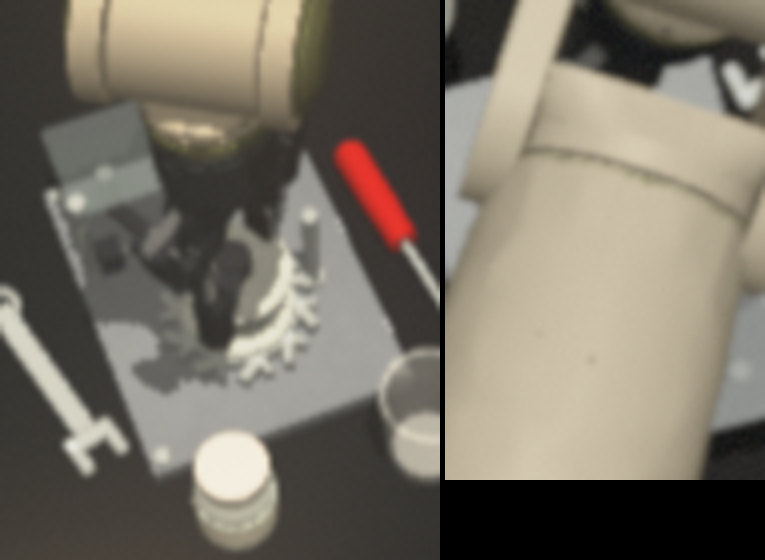

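The pawl is still off, with its post at crop (105,173). The knob is where it was, near (215,310), and the fingers are above it. I'm lowering and gripping.

```bash
python3 -m crank '[-6,5,10,-0.01,0,0.01,-6,5,15,-0.01,0,0.01,0,0,20,0,0,0,0,0,0,0,0,0]'
python3 -c "
from h import *
where()
a=-.514
step(pose([65*np.cos(a),65*np.sin(a),124],.0,.47,np.pi))
"
```

```text
t: 9.6
tcp_pos: [0.6673, -0.0965, 0.1768]
eef_rot: [2.913, 1.151, 0.037]
ft_force: [-0.6, 0.9, 0.2]
finger_gap: 0.585
t 9.6 winch [ 55.1 -31.6 176.8] tilt 0.025 head -2.67 F [-0.6  0.9  0.2] J [-0.32  0.67  1.08  0.01  1.36  0.5 ] gap 0.585
shift [ 0.2  0.1 52.8] rot [ 0.017 -0.018  0.002] deg/rows 0.2 1.1
```

```bash
python3 -m crank '[0,0,18,0.008,-0.009,0,0,0,18,0.008,-0.009,0,0,0,16,0,0,0,0,0,2,0,0,0]'; python3 -m crank '[0,0,0,0,0,0,0,0,0,0,0,0,0,0,0,0,0,0,0,0,0,0,0,0]' 0 30
python3 -c "
from h import *
where()
for a in np.linspace(-.514,1.5,5):
  p=w2(W,[65*np.cos(a),65*np.sin(a),124])[0]; print(a,p.round(3))
"
```

```text
t: 10.0
tcp_pos: [0.6681, -0.0961, 0.1251]
eef_rot: [2.917, 1.154, 0.007]
ft_force: [-0.2, 0.5, -0.5]
finger_gap: 0.588
t: 10.4
tcp_pos: [0.6689, -0.0964, 0.1254]
eef_rot: [2.916, 1.154, 0.009]
ft_force: [1.0, 0.3, -5.3]
finger_gap: 0.301
t 10.4 winch [ 56.7 -31.9 125.4] tilt 0.008 head -2.669 F [ 1.   0.3 -5.3] J [-0.32  0.73  1.12 -0.    1.28  0.5 ] gap 0.301
-0.514 [ 0.669 -0.096  0.124]
-0.010499999999999954 [ 0.668 -0.064  0.124]
0.4930000000000001 [ 0.652 -0.036  0.124]
0.9965000000000002 [ 0.624 -0.019  0.124]
1.5 [ 0.592 -0.018  0.124]
```

The fingers stopped at a 25.7 mm gap, so the knob is held. Next, the arc.

```bash
cat >>h.py <<'E'
def arc(da=.1,n=5):
    s=arm.state(); Rc=R.from_rotvec(s["eef_rot"]); d=s["tcp_pos"][:2]-W[:2]; a=np.arctan2(d[1],d[0])-W[2]
    print("angle",round(a,3),"r",round(1e3*np.hypot(*d),1),"F",s["ft_force"].round(1),"z",s["tcp_pos"][2].round(4),"gap",round(s["finger_gap"],3))
    p=s["tcp_pos"]
    for i in range(n):
        q=w2(W,[65*np.cos(a+da*(i+1)),65*np.sin(a+da*(i+1)),125])[0]; print((Rc.inv().apply(q-p)*1000).round(1)); p=q
E
python3 -c "
from h import *
arc()"
```

```text
angle -0.512 r 65.0 F [ 1.   0.3 -5.3] z 0.1254 gap 0.301
[ 5.2 -3.9  0.4]
[ 4.8 -4.4 -0. ]
[ 4.4 -4.8 -0. ]
[ 3.9 -5.2 -0. ]
[ 3.3 -5.6 -0. ]
```

```bash
python3 -m crank '[5.2,-3.9,0,0,0,0,4.8,-4.4,0,0,0,0,4.4,-4.8,0,0,0,0,3.9,-5.2,0,0,0,0,3.3,-5.6,0,0,0,0]' >/dev/null
python3 -c "
from h import *
arc()"
```

```text
angle -0.051 r 65.1 F [ 3.7 -3.6 -5. ] z 0.1254 gap 0.302
[ 2.9 -5.9  0.4]
[ 2.4 -6.1 -0.1]
[ 1.7 -6.3 -0.1]
[ 1.1 -6.4 -0.1]
[ 0.5 -6.5 -0.1]
```

```bash
python3 -m crank '[2.9,-5.9,0,0,0,0,2.4,-6.1,0,0,0,0,1.7,-6.3,0,0,0,0,1.1,-6.4,0,0,0,0,0.5,-6.5,0,0,0,0]' >/dev/null
python3 -c "
from h import *
arc()"
```

```text
angle 0.462 r 65.3 F [ 0.9 -4.6 -4.2] z 0.1254 gap 0.305
[-0.6 -6.5  0.3]
[-0.9 -6.4 -0.1]
[-1.6 -6.3 -0.1]
[-2.2 -6.1 -0.1]
[-2.8 -5.9 -0.1]
```

```bash
python3 -m crank '[-0.6,-6.5,0,0,0,0,-0.9,-6.4,0,0,0,0,-1.6,-6.3,0,0,0,0,-2.2,-6.1,0,0,0,0,-2.8,-5.9,0,0,0,0]' >/dev/null
python3 -c "
from h import *
arc(.085)"
```

```text
angle 0.998 r 65.4 F [ 3.  -5.8 -4. ] z 0.1254 gap 0.302
[-3.3 -4.5  0.3]
[-3.4 -4.4 -0.1]
[-3.7 -4.1 -0.1]
[-4.1 -3.7 -0.1]
[-4.4 -3.4 -0.1]
```

```bash
python3 -m crank '[-3.3,-4.5,0,0,0,0,-3.4,-4.4,0,0,0,0,-3.7,-4.1,0,0,0,0,-4.1,-3.7,0,0,0,0,-4.4,-3.4,0,0,0,0]' >/dev/null
python3 -c "
from h import *
arc(.03,2)"
```

```text
angle 1.448 r 65.3 F [ 7.3 -6.1 -6.9] z 0.1254 gap 0.301
[-1.8 -0.8  0.4]
[-1.7 -1.  -0. ]
```

```bash
python3 -m crank '[-1.8,-0.8,0,0,0,0,0,0,0,0,0,0]' >/dev/null
python3 -c "
from h import *
arc(.03,1)"
python3 -m crank '[0,0,0,0,0,0,0,0,0,0,0,0,0,0,0,0,0,0]' 50 30
```

```text
angle 1.445 r 65.3 F [ 7.2 -3.1 -8.3] z 0.1254 gap 0.302
[-1.8 -0.9  0.4]
t: 12.9
tcp_pos: [0.5947, -0.0153, 0.1265]
eef_rot: [2.903, 1.142, 0.03]
ft_force: [-0.7, 0.3, -0.2]
finger_gap: 0.583
```

It is stopped at about 1.445 and the fingers are open. I'm lifting off and moving back to look.

```bash
python3 -m crank '[0,0,-15,0,0,0,0,0,-20,0,0,0,0,0,-30,0,0,0,0,0,-30,0,0,0,0,0,-30,0,0,0]'
python3 -m crank '[-40,0,-15,0,0,0,-40,0,-15,0,0,0,-40,0,0,0,0,0,-40,0,0,0,0,0,-40,0,0,0,0,0]'
python3 -m crank '[0,0,0,0,0,0]'
python3 -c "
from h import *
where()
s=arm.snapshot('scene'); im=cv2.resize(s['image'][160:300,190:300,::-1],None,fx=4,fy=4,interpolation=cv2.INTER_CUBIC)
K,T=s['intrinsics'],s['camera_from_world']
for a in (1.3,1.45): print(a,proj(w2(W,[65*np.cos(a),65*np.sin(a),155]),K,T))
i2=cv2.resize(s['image'][:,:,::-1],(320,240),interpolation=cv2.INTER_AREA)
c=np.zeros((560,765,3),np.uint8); c[:,:440]=im; c[:240,445:765]=i2; cv2.imwrite('pics/d.png',c)"
```

```text
t: 13.4
tcp_pos: [0.5885, -0.0115, 0.2526]
eef_rot: [2.909, 1.146, 0.018]
ft_force: [0.4, 0.0, 0.1]
finger_gap: 0.586
t: 13.9
tcp_pos: [0.4393, -0.1478, 0.2876]
eef_rot: [2.899, 1.156, 0.031]
ft_force: [1.1, -1.4, 0.6]
finger_gap: 0.593
t: 14.0
tcp_pos: [0.4369, -0.1496, 0.2882]
eef_rot: [2.901, 1.151, 0.031]
ft_force: [-0.0, 0.6, 0.8]
finger_gap: 0.586
t 14.0 winch [-180.9  -18.7  288.2] tilt 0.029 head -2.667 F [-0.   0.6  0.8] J [-0.59  0.12  1.59  0.    1.4   0.23] gap 0.586
1.3 [[270.46594551 212.10583703]]
1.45 [[269.79466917 209.14686248]]
```

View pics/d.png

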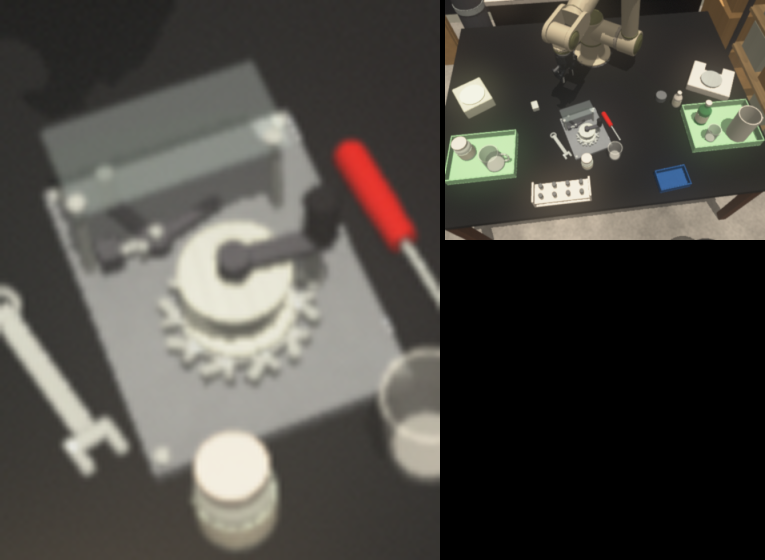

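The knob top is at (270,209.5), against a predicted (269.8,209.1) for 1.45 rad. The post is still in the off position at (216,203), and the bystanders haven't moved. Handing in.

```bash
python3 -c "
from h import *
print(arm.finish_job())"
```

```text
the job is handed in; nothing more can be done
None
```

The job is handed in at about 14 s of the 64 s allowed. The pawl is off the ratchet wheel and the crank is against its stop post. `arm.finish_job()` gives no verdict, so this rests on my own checks.

- **Pawl:** I pushed the post over with the shut fingers, tilted in under the guard. It snapped clear, and in every picture since its top sits at (216,203) px, where it should be with the pawl at 0.9 rad.
- **Crank:** I gripped the knob (25.7 mm gap) and eased it from about -0.51 rad at about 1 rad/s, until it stopped turning at about 1.445 rad by the tool position. After I let go, the knob top was at (270,209.5) px, against a predicted (269.8,209.1) for 1.45 rad.
- **Bystanders and robot:** in the last picture the wrench, jar, beaker and screwdriver look unmoved in the close-up. The block, disc and bottle look unmoved in the small full view. I did not measure any of them. The arm is clear of everything, with under 1 N at the wrist.

Two things did not go smoothly:
- **Joint 6:** it ran to its -2.88 rad limit during the first tilt, so I flipped the wrist by half a turn.
- **Guard:** a force of about 6 N while reaching under it was probably a light touch, and it went after I backed the tool off about 3 mm.

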